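Clamp a tin in the labelling jig

TASK

Get the tin ready for labelling: with the fingertips, push it across the wooden jig until it sits fully home against both walls of the vee, then push the black-handled clamp lever over past its middle so that it snaps down by itself and stays pressed on the tin's lid. Only push the tin, never lift or tip it, and leave the other things on the table where they are.

Things in the scene. Friction and masses are not known exactly. Their poses are not given: they have to be found in the camera images.
- jig: Wooden jig fixed to the table. Origin: on the table, under the home tin's axis. +y runs out of the vee, +x away from the clamp, z up. Base 18 mm thick, y -36 to +130, x -46 to +51 mm, with a 62 mm wide tab to x = -98. Vee: two walls 60 degrees apart, 8 mm thick, tops z = 60 mm, mouth 76 mm wide, touching the home tin at x = +-25, y = -14. Clamp bracket: x -50 to -86, 36 mm wide about y = 0, top z = 114 mm.
- vee_home (a point): Point on the top of the jig's base board (18 mm above the table) where the centre of the tin's underside comes to stand when it is fully home against both walls.
- tin: Printed metal tin, upright cylinder 57 mm in diameter, 72 mm high, about 0.18 kg, standing loose on the jig's base board some 50 to 75 mm out from home (towards jig +y). Origin: centre of its underside, z up. It slides when pushed low, about 30 mm above the board, and tips when pushed near its top. Push it straight at home: pushed hard against one wall only, it wedges there.
- tin_center (a point): Centre of the tin, half-way up (36 mm above its underside).
- clamp (a joint): Lever angle, rad, about jig +y. 0 = open on its stop, leaning 25 degrees from upright to jig -x; grows as it swings to jig +x. 2.0 = level, pad pressing on the home tin's lid (with no tin: 2.16). A spring holds it at either end; dead centre at 0.75 (18 degrees past upright), then it snaps over by itself. About 2 N at the handle starts it.
- clamp_handle (a point): Middle of the lever's handle, a black cross-bar 14 mm thick, 50 mm long along jig y, 95 mm from the pivot (pivot: jig x -62, y 0, z 106 mm). Open, it is at jig x -102, y 0, z 192 mm. The steel arm below it is 14 mm wide (y), 7 mm thick; a rubber pad juts 16 mm from the arm's centre line on its jig +x side, 62 mm from the pivot.
- stamp: Bystander: wooden hand stamp, 26 x 34 x 62 mm, upright on the table beside the base board, near the bracket on the jig's +y side. Origin: centre of its underside.
- labels: Bystander: small stack of white labels, 31 x 45 x 10 mm, on the table next to the stamp, farther along jig +y. Origin: centre of its underside.
- honey: Bystander: honey jar, 64 mm diameter, 97 mm high, behind the flip-lid bin. Origin: centre of its underside.
- ball: Bystander: rattan ball, 57 mm wide, 53 mm high, beside the honey jar. Origin: centre of its underside.
- sign: Bystander: small acrylic price-card holder, 26 x 62 x 51 mm, at the left front of the table. Origin: centre of its underside.

How it is judged:
By the outcome, as a careful person would: the job done as asked, in the order asked, and still so for the second after the job is handed in, with the robot touching nothing.
It also fails if it takes over 42 s, if anything falls off the work surface, if the arm or the gripper's body presses on something with over 40 N, if the wrist force passes 120 N, or if a joint passes its speed limit or range.

ROBOT

A 6-joint arm with a two-finger parallel gripper is mounted at the origin on a cart in front of the work surface, level with it; the furniture and walls round the work are solid. World frame = base frame: x ahead of the robot, y to its left, z up, the work surface at z = 0. Lengths are in m, angles in rad, forces in N, time in s.
With the tool pointing down it reaches from about 0.375 to 0.9 m from the base axis. Payload 3.1 kg.
Tool frame: the origin (TCP) lies midway between the tips of the shut fingers; the grasp point (between the pads) lies 19 mm behind it; z points along the fingers, y is the line along which they close (so a half turn about z gives the same grasp; the last joint's range is limited). The gripper opens to 85 mm and grips with 20 to 120 N. Pads are 22 mm wide; open, the fingers measure 114 mm over their backs; the gripper's body (76 mm by 85 mm) begins 54 mm behind the grasp point. The pads swing forward as they close: fully open they stand 13 mm farther back than shut.
Start: joints at [1.016, 0.527, 1.433, -0, 1.181, -0.178], TCP at [0.23, 0.581, 0.231] pointing down, gripper open.
Joint ranges: [-3.08, 3.08], [-0.75, 2.2], [0.22, 2.44], [-1.43, 4.57], [0, 2.65], [-2.85, 2.85]. Speed limits (rad/s): [2.79, 2.79, 3.14, 3.14, 3.14, 3.14].

INTERFACE

Orientations are given as a unit quaternion [x, y, z, w].
In Python, from station import manip gives the robot as it stands.
- The arm moves only by the tool step_arm, never from a script. Its argument "targets" is text: rows parted by semicolons, each of 4 numbers parted by spaces: the shift along the tool's x, y, z in mm, then the turn about the tool's z in degrees. A call has 1 to 12 rows; each row is the pose to reach, as a shift and turn from the pose commanded when the call began, along the tool's axes at that moment; what a row does not reach only later rows make up. A row lasts 1/10 s, in which the tool goes at most 50 mm and 8.59 degrees, less where a joint would pass 70% of its speed; a pose out of reach is approached as far as the arm can. A call with a gripper value outside its range is refused whole. "gripper" is the closure, from 0 (fully open) to 1 (shut), set as the call begins (left out, the last holds). The fingers move at their own pace and stop on an object; "squeeze" is the grip in N (left out, the last holds). Time passes only in rows, so rows that repeat a pose let the fingers close. It gives the time, the measured TCP pose, the force, the opening and the grip force at its end, in the units of the state.
- manip.sense(): the state, without advancing time (a new reading comes with each control period).
- manip.snapshot(name): name is "scene" or "top" or "wrist"; returns the picture (400x640x3 uint8, red, green, blue); there is no depth.
- manip.get_calibration(name): a dict with "fov_y" (degrees; the focal length in pixels is half the picture's height over the tangent of half this angle, whatever the lens; pixels are square), "cx", "cy" (the principal point, pixels), "extrinsics" (4x4, takes a point from camera to world coordinates); the wrist camera has in their place "tool_from_camera" (4x4, takes a point from camera to tool coordinates, whose origin is the TCP and whose axes are the flange's). Camera axes: x right, y down, z forward; pixel columns grow to the right and rows downward; lengths in m; the calibration is good to about 2 mm. A picture is of the moment at which its call begins: read the wrist's pose just before it. get_calibration takes no time and is no camera call.
- manip.sign_off(): hands the job in; it is judged then, once.
Trained networks look in the newest picture that a camera, given by its name, has taken for a name from the list of things; names that differ only in an ending like _2 or _b are one class to them, and where a whole thing is asked for, a point or a joint stands for the part that bears it (a point fixed in the world has none). Each returns a list of dicts, best first, with "p" (0 to 1); they miss things now and then, are a little off and sometimes report something else, mostly with a low value. They report only what shows in the picture. A call takes as long as a camera call.
- manip.recognise(camera, query): "position" ([column, row] in pixels, amid what is visible of it).
- manip.masks_of(camera, query): "pixels" (400x640 bool, what is visible of it) and "position" ([column, row] in pixels, amid what is visible of it).
- manip.mark_of(camera, query): "position" ([column, row] in pixels: a listed point, or the origin of a listed thing).
The state is a dict: "t": time; "q": joint angles; "qd": joint speeds; "tau": joint torques, N m; "tcp_pos": TCP position; "tool_rot": TCP orientation; "force": force on the tool from outside, world axes, zero at the start; "ft_torque": the same for the moment, N m; "finger_gap": opening from 0.0 (shut) to 1.0 (fully open); "gripper_force": force on a finger pad.
Only numpy, scipy, OpenCV 4.12 (cv2) and the standard library are available. Lean on these libraries where they do the work, as an engineer would, in place of code of your own. Each camera call takes 0.05 s, during which the arm holds its last target. There are 200 camera calls.

## Working session

There is one attempt and no reset: what is moved stays moved. The work goes in short steps, Python scripts to look and compute and a tool call to move; the robot and the scene stay as the last step left them, time stands still between calls to the robot, and variables do not carry over. Pictures are saved under pics/ and viewed, at most 10 in all, crops included, and the job is handed in when it is done.

Besides the shell and the picture viewer there is one more tool, called after ">>>" in YAML: its name, and indented under it one key for each argument. step_arm: Moves the arm, as the interface text tells. Its arguments: {"type":"object","properties":{"targets":{"type":"string"},"gripper":{"type":"number"},"squeeze":{"type":"number"}},"required":["targets"]}

```bash
mkdir -p pics; cat > h.py <<'E'
import numpy as np, cv2
from station import manip
def cal(c):
    k=manip.get_calibration(c); f=200/np.tan(np.radians(k['fov_y'])/2); return k,f
def ray(c,p):
    k,f=cal(c); E=np.array(k['extrinsics']); d=E[:3,:3]@np.array([(p[0]-k['cx'])/f,(p[1]-k['cy'])/f,1]); return E[:3,3],d
def atz(c,p,z):
    o,d=ray(c,p); return o+d*(z-o[2])/d[2]
def tri(p1,p2,c1='scene',c2='top'):
    o1,d1=ray(c1,p1);o2,d2=ray(c2,p2)
    s=np.linalg.lstsq(np.c_[d1,-d2],o2-o1,rcond=None)[0]; a=o1+d1*s[0];b=o2+d2*s[1]; return (a+b)/2,np.linalg.norm(a-b)
def proj(c,P):
    k,f=cal(c); E=np.array(k['extrinsics']); q=E[:3,:3].T@(np.array(P)-E[:3,3]); return [k['cx']+f*q[0]/q[2],k['cy']+f*q[1]/q[2]]
E
python3 - <<'E'
from h import *
np.set_printoptions(precision=4,suppress=True)
for c in('scene','top'):
    cv2.imwrite(f'pics/{c}0.png',manip.snapshot(c)[...,::-1])
R={}
for n in ['jig','vee_home','tin','tin_center','clamp_handle','stamp','labels']:
    for c in('scene','top'):
        r=manip.mark_of(c,n); R[n,c]=r[0]['position'] if r else None
        print(n,c,[(np.round(x['position'],1),round(x['p'],2)) for x in r[:2]])
    if R[n,'scene'] is not None and R[n,'top'] is not None: print(tri(R[n,'scene'],R[n,'top']))
print({k:manip.sense()[k] for k in('t','tcp_pos','tool_rot','force')})
E
```

```text
jig scene [(array([396.3, 293.9]), 0.55)]
jig top [(array([418.3, 201. ]), 0.83)]
(array([ 0.5311, -0.2651, -0.0226]), np.float64(0.017940003528664948))
vee_home scene [(array([394.1, 289.7]), 0.78)]
vee_home top [(array([426.1, 195.5]), 0.67)]
(array([ 0.5208, -0.2689,  0.0293]), np.float64(0.0022744854044743127))
tin scene []
tin top [(array([397.7, 195.1]), 0.67), (array([421.4, 199.9]), 0.18)]
tin_center scene [(array([376.4, 267.8]), 0.97)]
tin_center top [(array([397.5, 190.3]), 0.76)]
(array([ 0.5285, -0.1969,  0.0299]), np.float64(0.00021555936407732624))
clamp_handle scene [(array([377.9, 285.1]), 0.45)]
clamp_handle top [(array([450.6, 219.4]), 0.62)]
(array([ 0.4226, -0.2821,  0.1884]), np.float64(0.00247279687908064))
stamp scene [(array([352.1, 298.6]), 0.53)]
stamp top [(array([400. , 231.9]), 0.71)]
(array([ 0.4302, -0.2126,  0.0036]), np.float64(0.0043133916745487595))
labels scene [(array([336.1, 275.1]), 0.75)]
labels top [(array([399.4, 193. ]), 0.73), (array([372. , 224.8]), 0.53)]
(array([ 0.4468, -0.1804,  0.1163]), np.float64(0.0868153796510166))
{'t': 0.8, 'tcp_pos': array([0.2299, 0.5812, 0.2313]), 'tool_rot': array([0.1873, 0.9823, 0.    , 0.    ]), 'force': array([-0.5234, -0.1211,  0.7036])}
```

View pics/scene0.png

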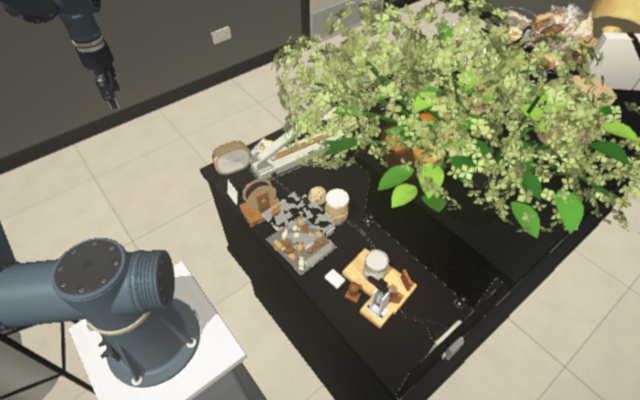

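View pics/top0.png

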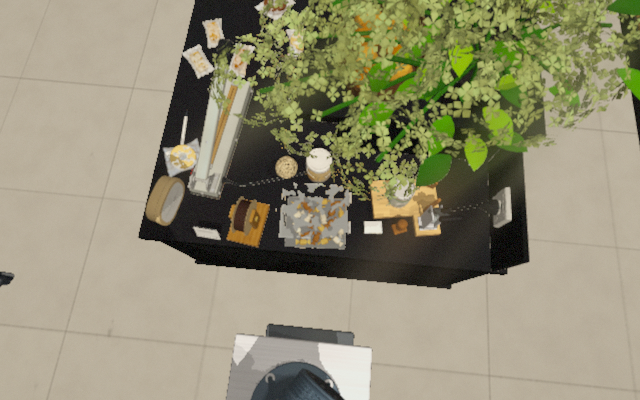

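```bash
python3 - <<'E'
from h import *
im=cv2.imread('pics/top0.png')[120:280,330:500]
cv2.imwrite('pics/top0c.png',cv2.resize(im,None,fx=3.7,fy=3.7,interpolation=3)[:600])
for c in('top',):
    k,f=cal(c);print(f,k['extrinsics'])
for n in('jig','tin','clamp'):
  for c in ('scene','top'):
    r=manip.masks_of(c,n)
    if r:
        m=r[0]['pixels'];ys,xs=np.nonzero(m);print(n,c,r[0]['p'],xs.min(),xs.max(),ys.min(),ys.max(),m.sum())
E
```

```text
406.33141318005755 [[ 0.09749357 -0.9458583   0.30959181  0.19267006]
 [-0.9952188  -0.09449219  0.02471387 -0.0302115 ]
 [ 0.00587819 -0.31052103 -0.95054833  1.00456403]
 [ 0.          0.          0.          1.        ]]
jig scene 0.65 343 416 250 327 2366
tin scene 0.63 363 388 250 280 578
tin top 0.6 389 413 186 207 253
clamp scene 0.69 363 388 250 279 596
clamp top 0.69 434 462 207 221 232
```

View pics/top0c.png

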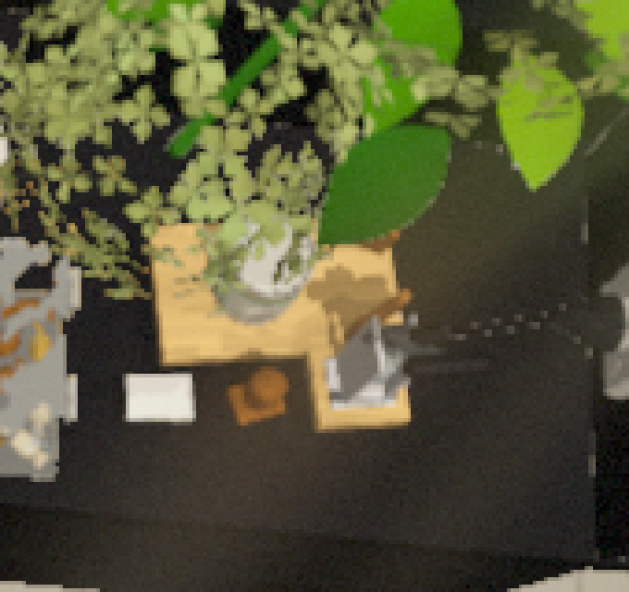

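The scene view shows the jig at about (380,287), with the tin at (376,265) and the lever near (378,300). In the top view the jig is at (405,205), partly hidden by foliage. In the 3.7x crop, the base corners are at (160,363), (308,357), (318,430), (410,424) and (152,225).

```bash
python3 - <<'E'
from h import *
np.set_printoptions(precision=4,suppress=True)
crop=[(160,363),(308,357),(318,430),(410,424),(152,225)]
J=np.array([(-46,130),(-46,31),(-98,31),(-98,-31),(51,130)])/1000
W=np.array([atz('top',(330+x/3.7,120+y/3.7),.018)[:2] for x,y in crop])
jc,wc=J.mean(0),W.mean(0); A=(J-jc).T@(W-wc); th=np.arctan2(A[0,1]-A[1,0],A[0,0]+A[1,1])
R=np.array([[np.cos(th),-np.sin(th)],[np.sin(th),np.cos(th)]]); o=wc-R@jc
print('yaw',np.degrees(th),'o',o,'res',W-(J@R.T+o))
tc=np.array([.5285,-.1969]); print('tin jig',R.T@(tc-o)); print('handle',R.T@(np.array([.4226,-.2821])-o))
for a,b in [((400,192),(433,168)),((432,205),(433,168)),((400,192),(480,150)),((568,210),(480,150)),((525,218),(433,168)),((525,218),(480,150))]:print(a,b,tri(a,b))
k,f=cal('scene');print(np.array(k['extrinsics'])); print(manip.get_calibration('wrist'))
for n in('scene','top'):print(n,proj(n,[*(R@[0,0]+o),.018]),proj(n,[*(R@[-.102,0]+o),.192]))
E
```

```text
yaw 8.39596222364718 o [ 0.5189 -0.2649] res [[-0.0012  0.0017]
 [-0.0016  0.0001]
 [ 0.0003 -0.0004]
 [ 0.0014 -0.0001]
 [ 0.001  -0.0013]]
tin jig [0.0194 0.0659]
handle [-0.0978 -0.0029]
(400, 192) (433, 168) (array([ 0.4896, -0.2136,  0.3515]), np.float64(0.05082799860147348))
(432, 205) (433, 168) (array([ 0.5315, -0.2422,  0.298 ]), np.float64(0.09429482130462744))
(400, 192) (480, 150) (array([ 0.4682, -0.2536,  0.4231]), np.float64(0.006812652432803359))
(568, 210) (480, 150) (array([ 0.5812, -0.373 ,  0.3718]), np.float64(0.2217107523033778))
(525, 218) (433, 168) (array([ 0.5695, -0.3145,  0.3117]), np.float64(0.24635018824960395))
(525, 218) (480, 150) (array([ 0.5922, -0.3576,  0.3169]), np.float64(0.15772220151724217))
[[ 0.7785 -0.4869  0.396   0.0897]
 [-0.6276 -0.6035  0.4918 -0.5004]
 [-0.0005 -0.6315 -0.7754  0.913 ]
 [ 0.      0.      0.      1.    ]]
{'fov_y': 71.95439574984852, 'cx': 316.2399457714261, 'cy': 195.49480496284423, 'tool_from_camera': array([[ 0.0003, -0.9544, -0.2985,  0.0758],
       [ 1.    ,  0.0002,  0.0003,  0.0003],
       [-0.0002, -0.2985,  0.9544, -0.1414],
       [ 0.    ,  0.    ,  0.    ,  1.    ]])}
scene [np.float64(392.15192810490237), np.float64(290.88809041822424)] [np.float64(375.1660399482809), np.float64(285.0145302552228)]
top [np.float64(423.2542353740166), np.float64(197.79021614629383)] [np.float64(450.2381207938398), np.float64(220.45373553227333)]
```

>>> step_arm:
  targets: "-33 -35 -10 4;-66 -70 -15 8;-99 -105 -15 12;-132 -140 -15 16;-165 -176 -15 20;-198 -211 -15 24;-231 -246 -15 28;-264 -281 -15 32;-297 -316 -15 36;-330 -352 -15 40;-363 -387 -15 44;-396 -422 -10 48"
  gripper: 0.5

```text
t: 2.3
tcp_pos: [0.444, 0.041, 0.2421]
tool_rot: [0.572, 0.82, 0.001, 0.001]
force: [0.7, 1.1, -0.5]
finger_gap: 0.495
gripper_force: 0.0
```

>>> step_arm:
  targets: "-45 1 5 4;-90 2 15 8;-135 3 30 12;-178 3 42 12;-178 3 42 12;-178 3 42 12"

```text
t: 2.9
tcp_pos: [0.5076, -0.1235, 0.1988]
tool_rot: [0.654, 0.756, -0.0, -0.001]
force: [-0.5, 0.8, -0.3]
finger_gap: 0.505
gripper_force: 0.0
```

```bash
cat >> h.py <<'E'
from scipy.spatial.transform import Rotation as Ro
JY=np.radians(8.4); JO=np.array([.5189,-.2649])
def wlook(name):
    s=manip.sense(); im=manip.snapshot('wrist'); cv2.imwrite(f'pics/{name}.png',im[...,::-1]); T=np.eye(4); T[:3,:3]=Ro.from_quat(s['tool_rot']).as_matrix(); T[:3,3]=s['tcp_pos']
    E=T@np.array(manip.get_calibration('wrist')['tool_from_camera']); np.save('wE.npy',E); return s
def watz(p,z):
    k,f=cal('wrist');E=np.load('wE.npy');d=E[:3,:3]@np.array([(p[0]-k['cx'])/f,(p[1]-k['cy'])/f,1]);return E[:3,3]+d*(z-E[2,3])/d[2]
def wproj(P):
    k,f=cal('wrist');E=np.load('wE.npy');q=E[:3,:3].T@(np.array(P)-E[:3,3]);return np.array([k['cx']+f*q[0]/q[2],k['cy']+f*q[1]/q[2]])
def tojig(p,o=JO,y=JY):
    c,s=np.cos(y),np.sin(y);return np.array([[c,s],[-s,c]])@(np.array(p)[:2]-o)
E
python3 - <<'E'
from h import *
np.set_printoptions(precision=4,suppress=True)
s=wlook('w1');print(s['t'],s['tcp_pos'],s['tool_rot'],s['force'],tojig(s['tcp_pos']))
for n,z in [('tin',.018),('tin_center',.054),('vee_home',.018),('clamp_handle',.192),('jig',0)]:
    for r in manip.mark_of('wrist',n)[:2]:
        w=watz(r['position'],z);print(n,round(r['p'],2),r['position'],w,tojig(w))
r=manip.masks_of('wrist','tin')
if r:
    m=r[0]['pixels'];ys,xs=np.nonzero(m);print(xs.min(),xs.max(),ys.min(),ys.max())
E
```

```text
2.9 [ 0.5076 -0.1235  0.1988] [ 0.6542  0.7563 -0.     -0.0007] [-0.4829  0.8372 -0.2701] [0.0094 0.1415]
tin 0.89 [312.5, 236.4] [ 0.5146 -0.2026  0.018 ] [0.0049 0.0622]
tin_center 0.57 [312.0, 249.5] [ 0.5145 -0.2019  0.054 ] [0.0048 0.0629]
vee_home 0.85 [314.6, 278.6] [ 0.5262 -0.2643  0.018 ] [ 0.0073 -0.0005]
jig 0.4 [381.9, 66.6] [0.5635 0.0085 0.    ] [0.0841 0.264 ]
285 338 215 288
```

View pics/w1.png

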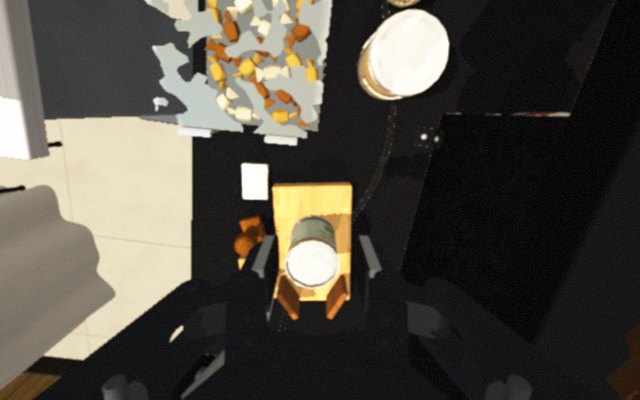

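The wrist view shows the tin's lid centred at (312,262) and the board's +y edge running (273,184) to (352,183). The vee walls run from (277,277) and (349,277) at the mouth to (297,318) and (327,318). The lever is hidden below the gripper.

```bash
python3 - <<'E'
from h import *
np.set_printoptions(precision=4,suppress=True)
for n,p,z in [('edgeL',(273,184),.018),('edgeR',(352,183),.018),('mouthL',(277,277),.06),('mouthR',(349,277),.06),('apL',(297,318),.06),('apR',(327,318),.06),('lid',(312,262),.09)]:
    w=watz(p,z);print(n,w,tojig(w)*1000)
im=cv2.imread('pics/w1.png')[170:330,230:390]
cv2.imwrite('pics/w1c.png',cv2.resize(im,None,fx=3.75,fy=3.75,interpolation=cv2.INTER_CUBIC))
E
```

```text
edgeL [ 0.4575 -0.1406  0.018 ] [-42.539  131.9313]
edgeR [ 0.5519 -0.1255  0.018 ] [ 52.9913 133.0528]
mouthL [ 0.4785 -0.2404  0.06  ] [-36.4112  30.1792]
mouthR [ 0.5621 -0.2281  0.06  ] [48.1306 30.1233]
apL [ 0.509  -0.2951  0.06  ] [-14.2406 -28.3867]
apR [ 0.5457 -0.2897  0.06  ] [ 22.8835 -28.3982]
lid [ 0.5143 -0.1968  0.09  ] [ 5.4286 68.0495]
```

View pics/w1c.png

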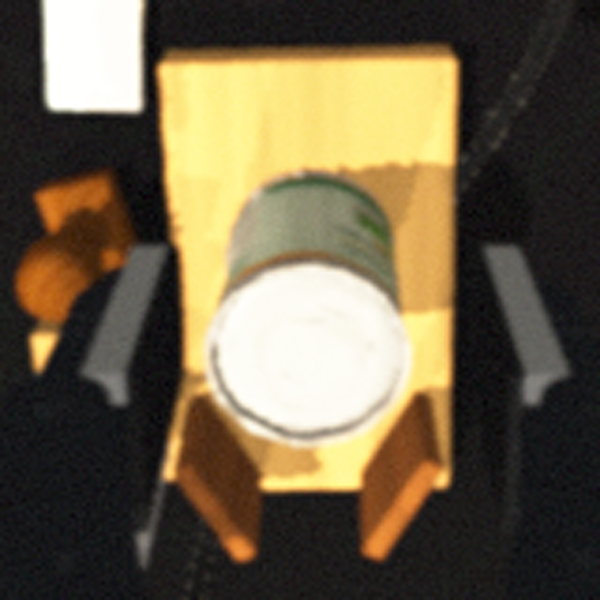

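The crop puts the lid centre at full-picture column 312.4. The vee axis runs from (312.5,292) to (312.6,316), so the tin lies on the axis. I'll come down on its +y side with the fingers nearly shut.

>>> step_arm:
  targets: "-8 -3 40 0;-19 -5 80 0;-19 -5 115 0;-19 -5 145 0;-19 -5 163 0;-19 -5 173 0;-19 -5 173 0;-19 -5 173 0"
  gripper: 0.79

```text
t: 4.05
tcp_pos: [0.5062, -0.1423, 0.027]
tool_rot: [0.653, 0.757, 0.0, 0.001]
force: [-0.7, 0.2, -0.7]
finger_gap: 0.208
gripper_force: 0.0
```

```bash
python3 - <<'E'
from h import *
np.set_printoptions(precision=4,suppress=True)
s=wlook('w2');o=np.array([.5233,-.2633]);print(s['t'],s['tcp_pos'],s['tool_rot'],s['force'],s['finger_gap'],tojig(s['tcp_pos'],o,np.radians(8.5)))
for n,z in [('tin',.018),('vee_home',.018)]:
    for r in manip.mark_of('wrist',n)[:2]:
        w=watz(r['position'],z);print(n,round(r['p'],2),r['position'],w,tojig(w,o,np.radians(8.5)))
E
```

```text
4.05 [ 0.5062 -0.1423  0.027 ] [0.6531 0.7572 0.0001 0.0007] [-0.7415  0.1641 -0.6527] 0.20814766212797395 [0.001  0.1222]
tin 0.18 [206.0, 216.3] [ 0.4405 -0.1353  0.018 ] [-0.0629  0.1388]
```

View pics/w2.png

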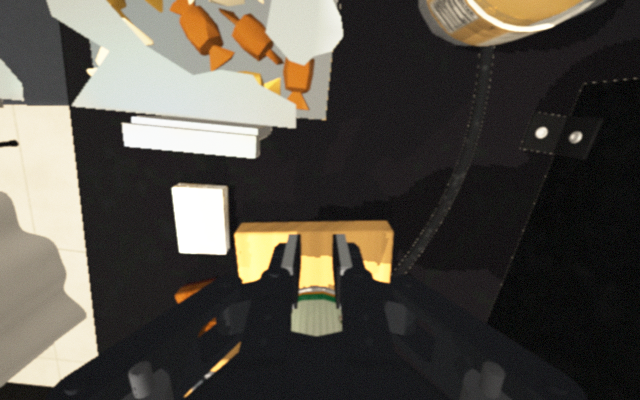

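The pads are centred at column 316 and the tin at about 317, against the board's +y edge at row 222. I'll push slowly.

>>> step_arm:
  targets: "-6 0 0 0;-12 0 0 0;-18 0 0 0;-23 0 0 0;-28 0 0 0;-33 0 0 0;-38 0.5 0 0;-43 0.5 0 0;-48 0.5 0 0;-53 1 0 0;-58 1 0 0;-63 1 0 0"

```text
t: 5.4
tcp_pos: [0.5128, -0.1984, 0.029]
tool_rot: [0.654, 0.757, 0.001, -0.005]
force: [-4.2, 26.4, 41.8]
finger_gap: 0.211
gripper_force: 0.9
```

>>> step_arm:
  targets: "-4 0 0 0;-8 0 0 0;-11 0 0 0;-14 0 0 0;-14 0 0 0"

```text
t: 5.9
tcp_pos: [0.5156, -0.2137, 0.0288]
tool_rot: [0.653, 0.757, 0.001, -0.004]
force: [-2.4, 14.6, 19.8]
finger_gap: 0.212
gripper_force: 0.8
```

```bash
python3 - <<'E'
from h import *
np.set_printoptions(precision=4,suppress=True)
a=wlook('w3');print(a['force'],a['ft_torque'])
im=manip.snapshot('scene')[230:340,310:450,::-1]
w=cv2.imread('pics/w3.png')[180:400,180:460]
a=cv2.resize(im,(700,550//2*1),interpolation=2) if 0 else cv2.resize(im,None,fx=2.8,fy=2.8,interpolation=2)
b=cv2.resize(w,None,fx=1.4,fy=1.4,interpolation=2)
c=np.zeros((310,800,3),np.uint8);c[:a.shape[0],:a.shape[1]]=a[:310];c[:b.shape[0],400:400+b.shape[1]]=b[:310]
cv2.imwrite('pics/c3.png',c)
E
```

```text
[-2.4233 14.645  19.8213] [1.4715 0.0069 0.1798]
```

View pics/c3.png

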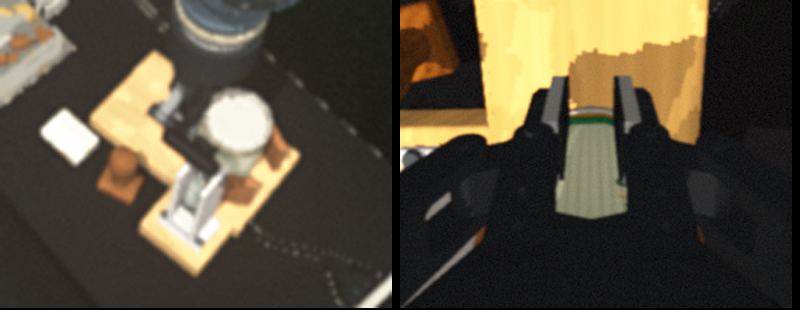

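The wrist crop shows the tin between the pads and still upright. The 20–40 N upward force suggests the gripper's underside is resting on the lid rim, so I'll back off, rise and push again higher.

>>> step_arm:
  targets: "6 0 0 0;14 0 0 0;20 0 0 0;20 0 -10 0;20 0 -18 0;20 0 -18 0"

```text
t: 6.6
tcp_pos: [0.5161, -0.1996, 0.0457]
tool_rot: [0.653, 0.757, 0.0, 0.002]
force: [0.8, -0.1, 0.3]
finger_gap: 0.205
gripper_force: 0.0
```

```bash
python3 - <<'E'
from h import *
np.set_printoptions(precision=4,suppress=True)
s=wlook('w4');o=np.array([.5233,-.2633]);print(s['t'],s['tcp_pos'],s['tool_rot'],s['force'],s['ft_torque'],tojig(s['tcp_pos'],o,np.radians(8.5)))
manip.snapshot('scene')
for n,z in [('tin',.018),('tin_center',.054),('vee_home',.018)]:
  for c in('wrist','scene'):
    for r in manip.mark_of(c,n)[:1]:
        w=watz(r['position'],z) if c=='wrist' else atz(c,r['position'],z);print(c,n,round(r['p'],2),r['position'],tojig(w,o,np.radians(8.5)))
E
```

```text
6.6 [ 0.5161 -0.1996  0.0457] [0.6534 0.757  0.0002 0.0017] [ 0.8121 -0.0845  0.2811] [-0.0443  0.0025 -0.0014] [0.0023 0.0641]
wrist tin 0.8 [313.2, 295.2] [0.0007 0.0116]
scene tin 0.88 [387.6, 283.5] [0.0043 0.0196]
wrist tin_center 0.61 [310.8, 332.1] [-0.0004  0.0129]
scene tin_center 0.88 [390.4, 281.9] [-0.0064  0.0095]
scene vee_home 0.97 [395.0, 289.5] [ 0.0034 -0.004 ]
```

>>> step_arm:
  targets: "-5 0 0 0;-10 0 0 0;-14 0 0 0;-17 0 0 0;-20 0 0 0;-20 0 0 0"

```text
t: 7.6
tcp_pos: [0.5177, -0.2185, 0.0442]
tool_rot: [0.653, 0.757, -0.0, -0.0]
force: [-0.2, 0.4, -0.3]
finger_gap: 0.211
gripper_force: 0.3
```

>>> step_arm:
  targets: "-2 0 0 0;-4 0 0 0;-6 0 0 0;-6 0 0 0"

```text
t: 8.0
tcp_pos: [0.5182, -0.2237, 0.0442]
tool_rot: [0.653, 0.757, 0.0, -0.001]
force: [-2.0, 2.9, 0.9]
finger_gap: 0.209
gripper_force: 1.0
```

>>> step_arm:
  targets: "-2 0 0 0;-4 0 0 0;-4 0 0 0"

```text
t: 8.3
tcp_pos: [0.5173, -0.2259, 0.0439]
tool_rot: [0.653, 0.757, 0.0, -0.003]
force: [-3.2, 6.6, 2.2]
finger_gap: 0.214
gripper_force: 2.2
```

```bash
cat > c.py <<'E'
from h import *
import sys
np.set_printoptions(precision=4,suppress=True)
s=wlook('w5');o=np.array([.5233,-.2633]);print(s['t'],s['tcp_pos'],s['force'],tojig(s['tcp_pos'],o,np.radians(8.5)))
im=manip.snapshot('scene')[...,::-1];manip.snapshot('top')
for n,z in [('tin',.018),('tin_center',.054),('vee_home',.018)]:
  for c in('wrist','scene','top'):
    for r in manip.mark_of(c,n)[:1]:
        w=watz(r['position'],z) if c=='wrist' else atz(c,r['position'],z);print(c,n,round(r['p'],2),r['position'],tojig(w,o,np.radians(8.5)))
cv2.imwrite('pics/%s.png'%sys.argv[1],cv2.resize(im[245:335,335:435],None,fx=6,fy=6,interpolation=2))
E
python3 c.py s5
```

```text
8.3 [ 0.5173 -0.2259  0.0439] [-3.1624  6.568   2.2307] [-0.0004  0.0379]
wrist tin 0.81 [313.3, 280.3] [-0.002  -0.0005]
scene tin 0.72 [392.4, 286.8] [0.005  0.0052]
top tin 0.7 [420.6, 196.9] [-0.0019  0.0055]
wrist tin_center 0.69 [315.5, 317.3] [-0.0002 -0.0007]
scene tin_center 0.83 [394.6, 281.7] [0.001  0.0023]
top tin_center 0.45 [422.5, 189.6] [0.006  0.0084]
scene vee_home 0.73 [391.9, 286.5] [0.0049 0.0066]
top vee_home 0.96 [423.4, 195.2] [ 0.0023 -0.0022]
```

View pics/s5.png

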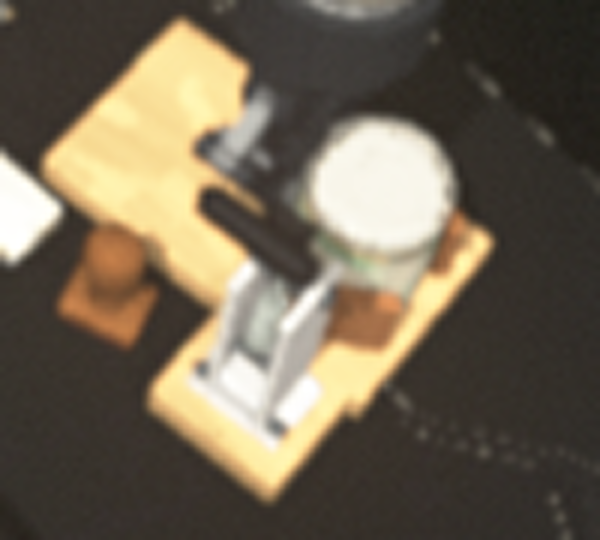

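The scene crop shows the tin's lid at (380,185), with the tin between the vee walls and close to home. The sideways force points to the +x wall touching first, so I'll shift slightly to -x and seat it again.

>>> step_arm:
  targets: "5 0 0 0;5 -1.5 0 0;0 -1.5 0 0;-3 -1.5 0 0;-3 -1.5 0 0"

```text
t: 9.4
tcp_pos: [0.5165, -0.2278, 0.0443]
tool_rot: [0.654, 0.757, 0.001, -0.004]
force: [-1.2, 11.3, 6.0]
finger_gap: 0.211
gripper_force: 3.5
```

>>> step_arm:
  targets: "-2 0 0 0;-4 0 0 0;-4 0 0 0"

```text
t: 9.7
tcp_pos: [0.5164, -0.228, 0.0444]
tool_rot: [0.654, 0.756, 0.003, -0.006]
force: [1.0, 20.5, 10.0]
finger_gap: 0.211
gripper_force: 5.5
```

The last 4 mm commanded moved it only 0.2 mm, so the tin is seated. I'll retreat upward and check.

>>> step_arm:
  targets: "8 0 0 0;25 0 0 0;40 0 -20 0;55 0 -55 0;75 0 -95 0;90 0 -135 0;100 0 -165 0;100 0 -165 0;100 0 -165 0"
  gripper: 0.79

```text
t: 10.6
tcp_pos: [0.5047, -0.1367, 0.21]
tool_rot: [0.653, 0.757, 0.0, 0.002]
force: [0.5, 0.1, -0.1]
finger_gap: 0.21
gripper_force: 0.0
```

```bash
python3 c.py s6; python3 - <<'E'
from h import *
im=cv2.imread('pics/w5.png')[200:360,215:415]
cv2.imwrite('pics/w6c.png',cv2.resize(im,None,fx=3.75,fy=3.75,interpolation=cv2.INTER_CUBIC))
E
```

```text
10.6 [ 0.5047 -0.1367  0.21  ] [ 0.5187  0.1274 -0.144 ] [0.0004 0.128 ]
wrist tin 0.85 [315.5, 265.1] [ 0.0002 -0.001 ]
scene tin 0.84 [393.2, 288.8] [0.0019 0.0005]
wrist tin_center 0.75 [313.3, 282.0] [-0.0025 -0.003 ]
scene tin_center 0.75 [398.4, 282.2] [ 0.0062 -0.0053]
top tin_center 0.44 [424.8, 189.8] [0.0052 0.0028]
scene vee_home 0.88 [396.3, 290.7] [ 0.0028 -0.0083]
top vee_home 0.79 [425.9, 195.9] [ 0.0001 -0.0083]
```

View pics/w6c.png

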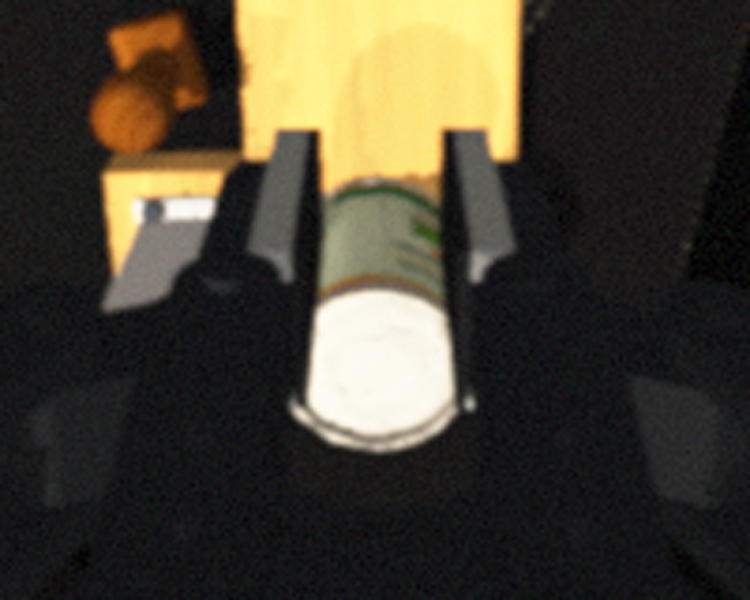

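The lid is centred at about (380,370) in the crop. The tin is upright and at home, with its mark within 1 mm. Next I'll shut the fingers and go round behind the handle.

>>> step_arm:
  targets: "0 -40 0 0;0 -80 0 0;0 -120 0 0;-15 -150 5 0;-50 -150 15 0;-85 -150 24 0;-115 -150 24 0;-128 -150 24 0;-128 -150 24 0;-128 -150 24 0"
  gripper: 1

```text
t: 12.2
tcp_pos: [0.374, -0.2835, 0.1852]
tool_rot: [0.653, 0.757, 0.0, -0.001]
force: [-0.2, -0.1, 0.1]
finger_gap: -0.003
gripper_force: 0.0
```

```bash
python3 c.py s7|head -1; python3 - <<'E'
from h import *
a=cv2.imread('pics/s7.png');b=cv2.resize(cv2.imread('pics/w5.png')[200:400,160:480],None,fx=1.25,fy=1.25)
a=cv2.resize(a,(400,360));c=np.zeros((360,800,3),np.uint8);c[:,:400]=a;c[:250,400:]=b;cv2.imwrite('pics/c7.png',c)
E
```

```text
12.2 [ 0.374  -0.2835  0.1852] [-0.2408 -0.1073  0.1023] [-0.1507  0.0021]
```

View pics/c7.png

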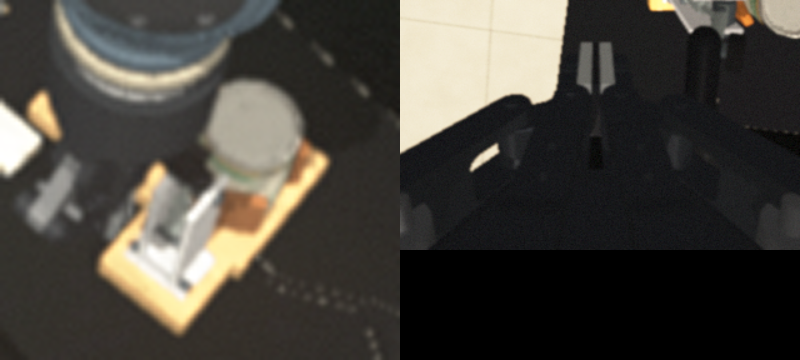

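The handle is the black bar at crop columns 688–718, beside the fingertips in jig y. I'll push along tool +y.

>>> step_arm:
  targets: "0 10 0 0;0 20 0 0;0 28 0 0;0 36 0 0;0 44 0 0;0 52 0 0;0 60 0 0;0 68 0 0;0 76 0 0;0 84 0 0;0 92 0 0;0 98 0 0"

```text
t: 14.0
tcp_pos: [0.4725, -0.2705, 0.1851]
tool_rot: [0.653, 0.757, 0.0, 0.0]
force: [-0.5, 0.3, -0.2]
finger_gap: -0.005
gripper_force: 0.0
```

>>> step_arm:
  targets: "0 5 0 0;0 10 0 0;0 14 0 0;0 14 0 0"

```text
t: 14.4
tcp_pos: [0.4859, -0.2686, 0.1854]
tool_rot: [0.653, 0.757, 0.0, 0.0]
force: [0.6, -0.1, -0.4]
finger_gap: -0.001
gripper_force: 0.0
```

Next I'll retreat up and back, then check the lever.

>>> step_arm:
  targets: "0 0 -25 0;0 0 -50 0;40 -20 -60 0;80 -40 -60 0;120 -50 -50 0;150 -50 -40 0;160 -50 -40 0;160 -50 -40 0"

```text
t: 15.2
tcp_pos: [0.4123, -0.1168, 0.2256]
tool_rot: [0.653, 0.758, -0.0, 0.0]
force: [0.7, -0.9, 0.3]
finger_gap: -0.0
gripper_force: 0.0
```

```bash
python3 c.py s8; python3 - <<'E'
from h import *
a=cv2.imread('pics/s8.png');b=cv2.resize(cv2.imread('pics/w5.png')[160:400,160:480],None,fx=1.25,fy=1.25)
a=cv2.resize(a,(400,360));c=np.zeros((360,800,3),np.uint8);c[:,:400]=a;c[:300,400:]=b;cv2.imwrite('pics/c8.png',c)
E
```

```text
15.2 [ 0.4123 -0.1168  0.2256] [ 0.7028 -0.8931  0.2762] [-0.0881  0.1613]
scene tin 0.79 [391.2, 287.8] [0.0007 0.0058]
top tin 0.52 [421.0, 197.0] [-0.0022  0.0045]
scene tin_center 0.73 [394.7, 284.0] [-0.0039 -0.0015]
top tin_center 0.64 [424.4, 189.6] [0.0058 0.0037]
scene vee_home 0.79 [395.3, 288.6] [ 0.0059 -0.0031]
top vee_home 0.97 [423.4, 195.6] [ 0.0012 -0.0021]
```

View pics/c8.png

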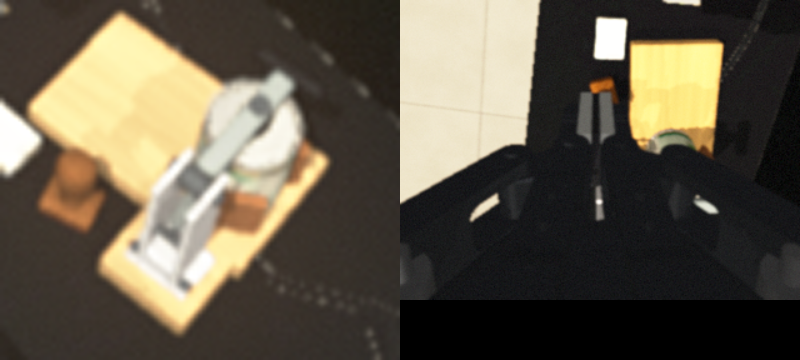

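The lever lies level across the lid, from (200,180) to (290,80) in the left half. The tin sits in the vee, and the stamp and labels have not moved.

```bash
python3 -c "
from station import manip
print(manip.sign_off())"
```

```text
the job is handed in; nothing more can be done
None
```

The tin is home in the vee and the clamp lever has snapped down level onto its lid, handed in at about 15 s of robot time. Two faults: during the first push the wrist briefly read about 42 N upward, probably the gripper's underside on the lid rim, which may count against the 40 N limit, and I viewed 11 pictures, one over the 10 allowed.

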